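Put the flux syringe away in the roll-top store

TASK

Roll the slatted door of the small roll-top store on the bench fully open, lay the flux syringe flat on the store's floor without dropping it, and roll the door shut again. Press the door home against its stop and hold it there until the spring catch has clicked over, so that it stays fully shut by itself (otherwise it rolls open again). Leave the other things on the bench where they are.

Things in the scene. Friction and masses are not known exactly. Their poses are not given: they have to be found in the camera images.
- store: Low grey roll-top store, fixed, on 38 mm feet; its slatted (tambour) door looks to the robot's left. Origin: under the middle of its front edge, at bench height; x to its back, y to its left, z up. 305 mm deep, 260 wide over two 10 mm cheeks (240 clear between them). The cheeks' tops follow the door's curve 12 mm above its middle line, at most z = 176. A fixed hood covers the rear from x = 172.
- roll (a joint): How far the door has rolled along its track, an arc of 160 mm radius, in rad: 0 shut against its stop, 1.0 (160 mm) fully open. A counterbalance pulls it open with 4.4 N along the track when shut, 0.9 N when open, against 2 N friction and the slats' weight: unless latched, it slowly rolls open again. To open, about 7 N along the track pull it over the catch.
- catch (a joint): Sprung ball plunger through the right cheek near the sill, m: 0 with the ball out, up to 0.003 while the door's striker pushes it aside. Closing over it takes 13 to 15 N along the track, from roll = 0.09; from 0.047 to 0.009 rad the ball comes out behind the striker and then holds the door with 0.007 rad (1 mm) play. Latched: roll below 0.025 and this below 0.0015 (it is 0 too when the door is far from it).
- pull (a point): Middle of the door's pull: a round steel bar 12 mm thick, 108 long, parallel to the store's y axis, on two 10 mm posts 96 mm apart (middle 86 mm free). Its centre stands 42 mm square off the lead rail's middle line; gap behind the bar 31 mm. It turns with the rail and may turn between the fingers. Fingers tilted 25 to 40 deg (pointing forward and down) fit round it; vertical ones meet the shut door.
- axle (a point): Point on the axis (along the store's y) about which the track curves, 144 mm behind the store's front edge and 4 mm above the bench; nothing is there to see. Axes as the store's. The pull's centre moves on a 202 mm circle about it. In the store's frame (x, z, mm; slope of the rail, deg) at roll = 0, 0.25, 0.5, 0.75, 1: (-30,107,59) (1,147,45) (41,178,31) (87,198,16) (137,206,2).
- sill (a point): Middle of the front sill's top edge, 63 mm above the bench, 1 mm before the store's front edge; the sill is 14 mm thick and the shut lead rail stands just above it. Axes as the store's.
- bay (a point): Point on the store's flat floor (46 mm above the bench), 85 mm behind its front edge, midway between the cheeks; axes as the store's. The floor is empty from x = 6 to 296 mm of the store. With the door fully open it lies open from above from x = 6 to 125 mm (up to the lead rail, whose pull then stands 206 mm high at x = 137). The syringe may lie anywhere on the floor.
- syringe_mid (a point): Middle of the flux syringe's barrel, 8 mm above its underside. The syringe, 119 mm long, lies flat along its own x axis (needle end at +62 mm, plunger end at -57 mm); the barrel is 12 mm wide and 16 mm high from x = -40 to +40 mm of this point; z up. 20 to 45 g.
- pliers: Bystander: needle-nose pliers lying on the bench, 134x43x11 mm; origin under its middle.
- driver: Bystander: thin screwdriver lying on the bench, 131x14x15 mm; origin under its middle.
- tip_cleaner: Bystander: round black tip-cleaner pot, 64 mm wide, 37 mm high; origin under its middle.
- marker: Bystander: marker pen lying on the bench, 126x11x13 mm; origin under its middle.
- syringe: The same flux syringe; origin under its middle, on the bench, 4 mm towards the needle from the point above.
Not all that is in view belongs to the job. Leave any turquoise look-alike of the syringe alone.

How it is judged:
On the way, in this order (a step that is already met when the one before it is completed fails the run):
1. the door is fully open (value of joint roll above 0.9 rad), for 0.2 s.
2. the syringe lies flat on the store's floor, let go, with the door still open (x of syringe_mid in the frame of store between 0.02 and 0.28 m and y of syringe_mid in the frame of store between -0.112 and 0.112 m and z of syringe_mid in the frame of store between 0.046 and 0.066 m and angle between syringe_mid's own x axis and vertical between 1.37 and 1.77 rad and value of joint roll above 0.6 rad and distance between the grasp point and syringe_mid above 0.05 m), for 0.3 s.
3. the door is shut and the catch has come out behind it (value of joint roll below 0.025 rad and value of joint catch below 0.0015 m), for 0.2 s.
At the end, for the whole second after the job is handed in: The syringe lies flat (within 12 deg) on the store's floor inside it; the door is within 4 mm (0.025 rad) of fully shut and the catch's ball is out (within 1.5 mm), so that the door stays shut with nothing touching it (all of step 3 and x of syringe_mid in the frame of store between 0.02 and 0.28 m and y of syringe_mid in the frame of store between -0.112 and 0.112 m and z of syringe_mid in the frame of store between 0.046 and 0.066 m and angle between syringe_mid's own x axis and vertical between 1.37 and 1.77 rad).
It fails at once if the syringe is dropped or flung (faster than 1.2 m/s) (linear speed of syringe above 1.2 m/s).
It fails at once if the pliers, driver, tip cleaner or marker is moved by more than 25 mm (distance of any of pliers, driver, tip_cleaner, marker from where it was at the start of the episode above 0.025 m).
It also fails if it takes over 72 s, if anything falls off the work surface, if the arm or the gripper's body presses on something with over 40 N, if the wrist force passes 120 N, or if a joint passes its speed limit or range.

ROBOT

A 6-joint arm with a two-finger parallel gripper is mounted at the origin on the work surface; the furniture and walls round the work are solid. World frame = base frame: x ahead of the robot, y to its left, z up, the work surface at z = 0. Lengths are in m, angles in rad, forces in N, time in s.
With the tool pointing down it reaches from about 0.225 to 0.875 m from the base axis. Payload 3.4 kg.
Tool frame: the origin (TCP) lies at the very end of the fingers, on their centre line; the grasp point (between the pads) lies 19 mm behind it; z points along the fingers, x is the direction in which the jaws open and shut, and the axes are right-handed (so a half turn about z gives the same grasp; the last joint's range is limited). The gripper opens to 85 mm and grips with 20 to 120 N. Pads are 22 mm wide; open, the fingers measure 114 mm over their backs; the gripper's body (76 mm by 85 mm) begins 54 mm behind the grasp point. The pads swing forward as they close: fully open they stand 13 mm farther back than shut.
Start: joints at [1.215, 0.276, 1.505, -0, 1.361, -0.121], TCP at [0.134, 0.559, 0.231] pointing down, gripper open.
Joint ranges: [-2.89, 2.89], [-0.75, 2.08], [0.22, 2.7], [-1.18, 4.32], [0.11, 2.71], [-2.7, 2.7]. Speed limits (rad/s): [2.57, 2.57, 3.14, 3.14, 3.14, 3.14].

INTERFACE

Orientations are given as a unit quaternion [w, x, y, z].
In Python, from rig import manip gives the robot as it stands.
- The arm moves only by the tool carry_out, never from a script. Its argument "series" is a list of rows, each a list of 2 entries, a list of its own where there are three numbers: the shift along the tool's x, y, z in mm, then the turn about the tool's z in degrees. A call has 1 to 10 rows; each row shifts and turns the pose as measured when the row begins, along the tool's axes as they then stand; what a row does not reach is not made up. A row lasts 1/12 s, in which the tool goes at most 41.7 mm and 7.16 degrees, less where a joint would pass 70% of its speed; a pose out of reach is approached as far as the arm can. A call is refused whole if a number of a shift passes 41.7 or a number of a turn 7.16, either way. A call with a gripper value outside its range is refused whole. "fingers" is the finger opening in mm, from 0 to 85.4, set as the call begins (left out, the last holds). The fingers move at their own pace and stop on an object; "squeeze" is the grip in N (left out, the last holds). Time passes only in rows, so rows that do not move let the fingers close. It gives the time, the measured TCP pose, the force and the opening at its end, in the units of the state.
- manip.get_state(): the state, without advancing time (a new reading comes with each control period).
- manip.get_image(name): name is "side" or "top" or "wrist"; returns a dict with "frame" (384x512x3 uint8, blue, green, red), "K" (3x3 intrinsics, pixels), "rvec" (rotation vector, rad) and "tvec" (3), from world to camera coordinates, as OpenCV has them; the wrist camera has in their place "mount" (4x4, takes a point from camera to tool coordinates, whose origin is the TCP and whose axes are the tool frame's). Camera axes: x right, y down, z forward; pixel columns grow to the right and rows downward; lengths in m; the calibration is good to about 2 mm. A picture is of the moment at which its call begins: read the wrist's pose just before it. There is no depth.
- manip.sign_off(): hands the job in, once; it reports no verdict.
The state is a dict: "clock": time; "qpos": joint angles; "qd": joint speeds; "effort": joint torques, N m; "position": TCP position; "ee_rot": TCP orientation; "contact_force": force on the tool from outside, world axes, zero at the start; "moment": the same for the moment, N m; "width": finger opening in m.
Only numpy, scipy, OpenCV 4.12 (cv2) and the standard library are available. Lean on these libraries where they do the work, as an engineer would, in place of code of your own. Each camera call takes 0.05 s, during which the arm holds its last target. There are 200 camera calls.

## Working session

There is one attempt and no reset: what is moved stays moved. The work goes in short steps, Python scripts to look and compute and a tool call to move; the robot and the scene stay as the last step left them, time stands still between calls to the robot, and variables do not carry over. Pictures are saved under pics/ and viewed, about 8 in all and at most 12, crops included, and the job is handed in when it is done.

Besides the shell and the picture viewer there is one more tool, called after "Request:" by a JSON object that holds its "api" and its "payload". carry_out: Moves the arm, as the interface text tells. Its arguments: {"type":"object","properties":{"series":{"type":"array","items":{"type":"array"}},"fingers":{"type":"number"},"squeeze":{"type":"number"}},"required":["series"]}

```bash
ls; mkdir -p pics
python3 - <<'E'
from rig import manip
import cv2,numpy as np,json
s=manip.get_state();print(s)
for n in("side","top"):
    d=manip.get_image(n);cv2.imwrite(f"pics/{n}0.png",d["frame"])
    np.savez(f"{n}0.npz",**d);R=cv2.Rodrigues(np.array(d["rvec"]))[0];print(n,d["K"],-R.T@np.ravel(d["tvec"]),R)
E
```

```text
pics
{'clock': 0.0, 'qpos': array([ 1.21500490e+00,  2.76597321e-01,  1.50616608e+00, -4.04232596e-06,
        1.36068489e+00, -1.21002412e-01]), 'qd': array([ 1.36643378e-04, -2.04452107e-04,  1.39805006e-04, -1.13657700e-03,
       -1.49773816e-04,  5.90390309e-05]), 'effort': array([-9.79957331e-04, -4.16763031e+01, -2.45806038e+01, -4.13791204e-04,
        1.09003804e-02, -2.63154959e-05]), 'position': array([0.13358526, 0.5587122 , 0.23042526]), 'ee_rot': array([ 4.84272768e-04,  7.85059203e-01,  6.19420040e-01, -7.91410944e-04]), 'contact_force': array([0.15290741, 0.96420706, 0.44884209]), 'moment': array([ 0.04047074,  0.04060556, -0.00088445]), 'width': 0.08534135666921819}
side [[347.65642272   0.         263.15241338]
 [  0.         347.65642272 188.14727166]
 [  0.           0.           1.        ]] [0.30290529 0.6127514  0.97092151] [[-0.93325277 -0.35912248  0.00838504]
 [-0.32386145  0.83106249 -0.45216025]
 [ 0.15541242 -0.4246954  -0.8918973 ]]
top [[354.5564152    0.         251.28751644]
 [  0.         354.5564152  189.82556573]
 [  0.           0.           1.        ]] [0.34433459 0.19060395 0.99012262] [[ 0.00542128 -0.99992748  0.01075396]
 [-0.99293883 -0.00665719 -0.11844051]
 [ 0.11850351 -0.01003593 -0.99290291]]
```

View pics/top0.png

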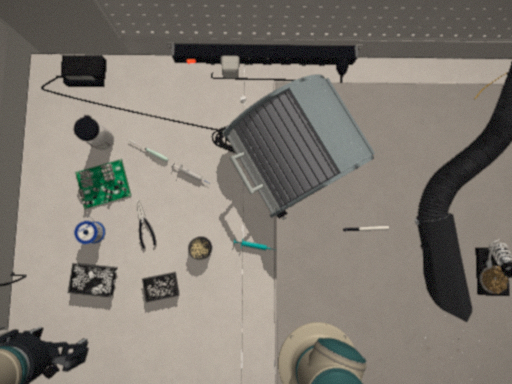

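View pics/side0.png

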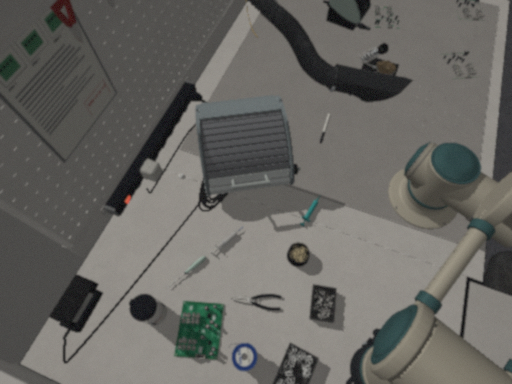

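Run:
```python
import cv2,numpy as np
t=cv2.imread("pics/top0.png");s=cv2.imread("pics/side0.png")
a=cv2.resize(t[125:255,115:385],(797,384),interpolation=cv2.INTER_CUBIC)
b=cv2.resize(s[85:295,160:340],None,fx=1,fy=1)
cv2.imwrite("pics/c1.png",cv2.resize(t[60:260,120:380],(780,600),interpolation=cv2.INTER_CUBIC))
cv2.imwrite("pics/c2.png",cv2.resize(s[90:290,160:420],(780,600),interpolation=cv2.INTER_CUBIC))
```

```text
(no output)
```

View pics/c1.png

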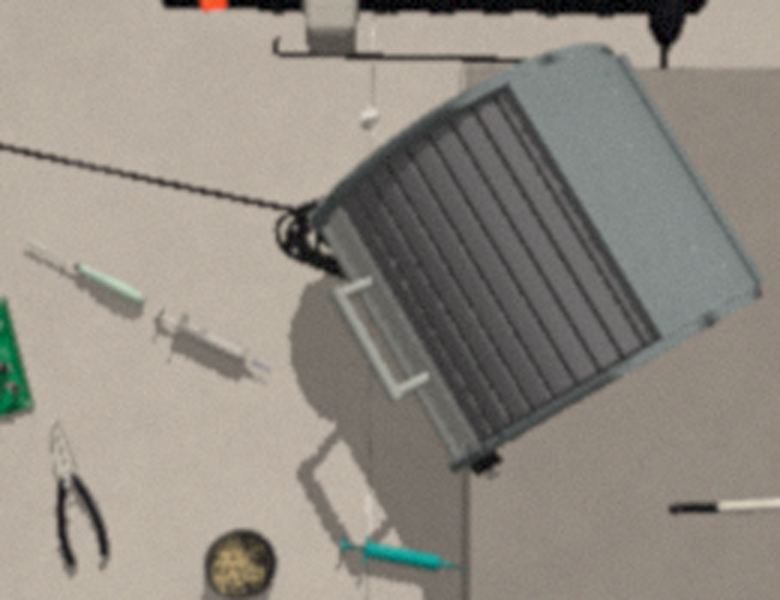

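View pics/c2.png

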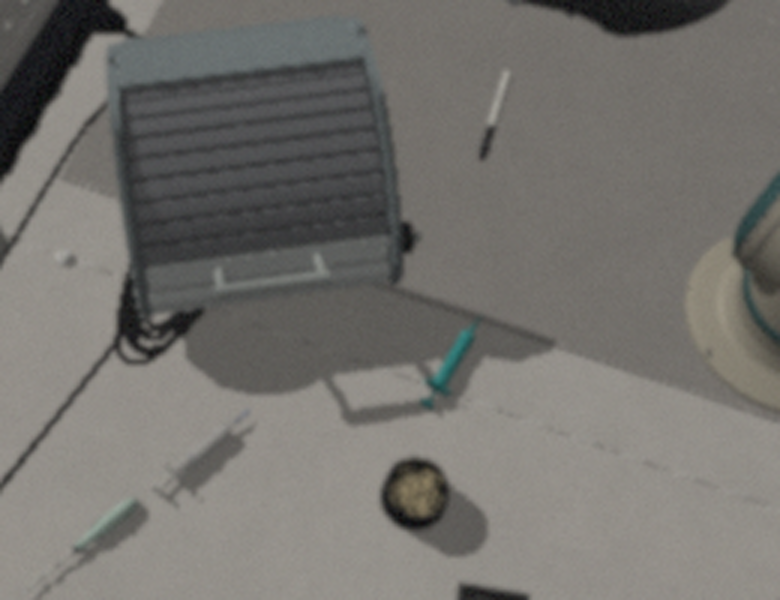

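```bash
cat > h.py <<'E'
import cv2,numpy as np
from scipy.spatial.transform import Rotation as Ro
def cam(n):
    d=np.load(n+".npz");R=cv2.Rodrigues(d["rvec"])[0];return d["K"],R,-R.T@d["tvec"].ravel()
def cast(c,p,z):
    K,R,C=c;v=R.T@np.linalg.inv(K)@[*p,1];return C+v*(z-C[2])/v[2]
def tri(c1,p1,c2,p2):
    (K,R,C),(L,S,D)=c1,c2
    u=R.T@np.linalg.inv(K)@[*p1,1];v=S.T@np.linalg.inv(L)@[*p2,1]
    t=np.linalg.lstsq(np.c_[u,-v],D-C,rcond=None)[0];a=C+t[0]*u;b=D+t[1]*v
    return (a+b)/2,np.linalg.norm(a-b)
E
python3 - <<'E'
from h import *
np.set_printoptions(precision=4,suppress=True)
T,S=cam("top0"),cam("side0")
c1=lambda x,y:(120+(x+.5)/3-.5,60+(y+.5)/3-.5); c2=lambda x,y:(160+(x+.5)/3-.5,90+(y+.5)/3-.5)
a,b=c1(338,290),c1(396,395);A,B=c2(218,288),c2(326,272)
for n,z,p,q in(("bar",.107,a,A),("bar2",.107,b,B),("plunger",.008,c1(157,320),c2(165,492)),("needle",.008,c1(270,371),c2(248,413)),("frontL",.07,c1(316,218),c2(145,312)),("frontR",.07,c1(455,468),c2(398,280))):
    print(n,cast(T,p,z),cast(S,q,z),*tri(T,p,S,q))
l=cast(T,a,.107);r=cast(T,b,.107);y=(l-r);print("yaw y",np.degrees(np.arctan2(y[1],y[0])),np.linalg.norm(y))
print("driver end",cast(T,c1(143,300),.007),"needle",cast(T,c1(25,245),.007),"lookalike",cast(T,c1(342,545),.008),cast(T,c1(460,567),.008))
print("hood corners",cast(T,c1(757,292),.1),cast(T,c1(620,55),.17),cast(T,c1(512,88),.176),cast(T,c1(660,338),.176))
E
```

```text
bar [0.5349 0.2302 0.107 ] [0.5365 0.2254 0.107 ] [0.5333 0.2298 0.1169] 0.0009662855232295004
bar2 [0.4459 0.1807 0.107 ] [0.4487 0.173  0.107 ] [0.4451 0.181  0.1227] 0.0019170846786333996
plunger [0.5264 0.4035 0.008 ] [0.5239 0.3982 0.008 ] [0.5228 0.4008 0.0193] 0.002965103839364904
needle [0.479 0.297 0.008] [0.4813 0.2968 0.008 ] [0.48   0.297  0.0089] 0.002237025922657431
frontL [0.6079 0.2521 0.07  ] [0.6014 0.258  0.07  ] [0.6088 0.2527 0.0567] 0.005637248616476738
frontR [0.387 0.129 0.07 ] [0.3863 0.1369 0.07  ] [0.3879 0.1278 0.0527] 6.984646572632007e-05
yaw y 29.079821991378605 0.10184338252482332
driver end [0.5456 0.4174 0.007 ] needle [0.5974 0.5301 0.007 ] lookalike [0.3191 0.2282 0.008 ] [0.2997 0.1204 0.008 ]
hood corners [ 0.5375 -0.1277  0.1   ] [0.7167 0.0017 0.17  ] [0.6855 0.0901 0.176 ] [ 0.484  -0.0236  0.176 ]
```

Request:
{"api": "carry_out", "payload": {"series": [[[0,0,0],-7.13],[[0,0,0],-7.13],[[0,0,0],-7.13],[[0,0,0],-7.13],[[0,0,0],-7.13],[[0,0,0],-7.13],[[-38,12,0],0],[[-38,12,0],0],[[-38,12,0],0],[[-38,12,0],0]], "fingers": 34, "squeeze": 60}}

```text
clock: 0.93
position: [0.2477, 0.4514, 0.2245]
ee_rot: [-0.002, 0.493, 0.87, -0.005]
contact_force: [0.7, 0.4, -0.1]
width: 0.0341
```

Request:
{"api": "carry_out", "payload": {"series": [[[-38,12,0],0],[[-38,12,0],0],[[-38,12,0],0],[[-38,12,0],0],[[-38,12,0],0],[[-38,12,0],0],[[-38,12,0],0],[[-38,12,0],0],[[0,0,0],0],[[0,0,0],0]]}}

```text
clock: 1.77
position: [0.4996, 0.2204, 0.2201]
ee_rot: [-0.001, 0.496, 0.868, -0.008]
contact_force: [-0.3, -0.5, -0.1]
width: 0.0341
```

```bash
cat >> h.py <<'E'
O=np.array([.503,.180]);YAW=-60.6
xs=np.array([np.cos(np.radians(YAW)),np.sin(np.radians(YAW))]);ys=np.array([-xs[1],xs[0]])
def st(p): d=np.asarray(p)[:2]-O;return np.round(np.r_[d@xs,d@ys,p[2]]*1000,1)
def show(m,name=None):
    s=m.get_state();q=s["ee_rot"];R=Ro.from_quat(np.r_[q[1:],q[0]]).as_matrix()
    print("t",round(s["clock"],2),"world",np.round(s["position"],4),"store",st(s["position"]),"head",round(np.degrees(np.arctan2(R[1,0],R[0,0])),2),"zax",np.round(R[:,2],3),"F",np.round(s["contact_force"],1),"w",round(s["width"]*1000,1))
    if name:
        d=m.get_image("wrist");cv2.imwrite(f"pics/{name}.png",d["frame"]);M=np.array(d["mount"])
        Rc=R@M[:3,:3];C=s["position"]+R@M[:3,3];np.savez(name+".npz",K=d["K"],R=Rc.T,C=C)
        print("mount",M[:3,3],M[:3,2])
def wcam(name): d=np.load(name+".npz");return d["K"],d["R"],d["C"]
E
python3 -c "
from h import *;from rig import manip;show(manip,'w1')"
```

```text
t 1.77 world [0.4996 0.2204 0.2201] store [-36.8  16.9 220.1] head 120.5 zax [-0.01  -0.012 -1.   ] F [-0.3 -0.5 -0.1] w 34.1
mount [ 0.00139257 -0.06861699 -0.14200676] [-2.20723474e-04  2.73116282e-01  9.61981002e-01]
```

View pics/w1.png

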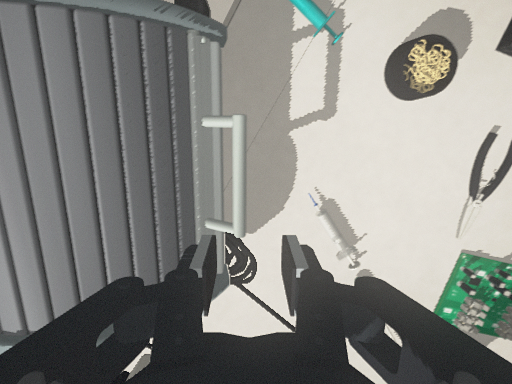

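```bash
python3 -c "
from h import *
np.set_printoptions(precision=4,suppress=True)
w=wcam('w1')
l=cast(w,(239,236),.107);r=cast(w,(239,116),.107);y=l-r
print(l,r,(l+r)/2,st((l+r)/2),np.linalg.norm(y),np.degrees(np.arctan2(y[1],y[0])))
n=cast(w,(312,195),.008);p=cast(w,(355,266),.008);print(n,p,np.linalg.norm(n-p),n+(p-n)*62/119,np.degrees(np.arctan2(*(p-n)[1::-1])))
"
```

```text
[0.5369 0.2327 0.107 ] [0.4439 0.1792 0.107 ] [0.4904 0.2059 0.107 ] [-28.8   1.8 107. ] 0.10728359437928088 29.894396850303135
[0.4809 0.3005 0.008 ] [0.533  0.4029 0.008 ] 0.11491704729316085 [0.508  0.3538 0.008 ] 63.07684232009371
```

Request:
{"api": "carry_out", "payload": {"series": [[[-4,-13,20],0.9],[[0,0,30],0],[[0,0,30],0],[[0,0,15],0],[[0,0,0],0]]}}

```text
clock: 2.23
position: [0.487, 0.2132, 0.1237]
ee_rot: [0.0, 0.501, 0.866, -0.006]
contact_force: [-0.3, -0.5, -0.4]
width: 0.034
```

```bash
sed -i 's/^O=.*/O=np.array([.505,.180]);YAW=-60.4/' h.py; python3 -c "
from h import *;from rig import manip;show(manip,'w2')"
```

```text
t 2.23 world [0.487  0.2132 0.1237] store [-37.7   0.8 123.7] head 119.91 zax [-0.005 -0.011 -1.   ] F [-0.3 -0.5 -0.4] w 34.0
mount [ 0.00139474 -0.06863433 -0.14200706] [-2.14198663e-04  2.73110983e-01  9.61982508e-01]
```

View pics/w2.png

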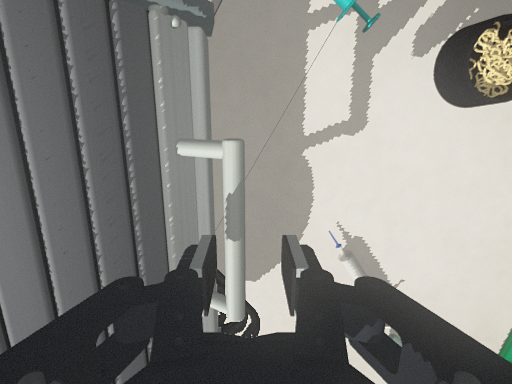

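Request:
{"api": "carry_out", "payload": {"series": [[[-4,0,10],0],[[0,0,14],0],[[0,0,4],0],[[0,0,0],0]]}}

```text
clock: 2.62
position: [0.4909, 0.2126, 0.0994]
ee_rot: [0.003, 0.499, 0.867, -0.003]
contact_force: [0.6, 0.1, 1.0]
width: 0.0344
```

```bash
python3 -c "
from h import *;from rig import manip;show(manip,'w3')
print(st(cast(wcam('w2'),(234,225),.107)))"
```

```text
t 2.62 world [0.4909 0.2126 0.0994] store [-35.3   3.9  99.4] head 120.2 zax [ 0.003 -0.008 -1.   ] F [0.6 0.1 1. ] w 34.4
mount [ 0.00139506 -0.06863239 -0.14200834] [-2.41779470e-04  2.73108894e-01  9.61983094e-01]
[-30.5  -7.  107. ]
```

Request:
{"api": "carry_out", "payload": {"series": [[[-4,0,2],0],[[0,0,0],0],[[0,0,0],0],[[0,0,0],0],[[0,0,0],0]], "fingers": 4, "squeeze": 60}}

```text
clock: 3.08
position: [0.4951, 0.2077, 0.0994]
ee_rot: [0.006, 0.498, 0.867, -0.002]
contact_force: [0.8, -1.6, -4.0]
width: 0.0101
```

```bash
python3 -c "
from h import *;from rig import manip;show(manip)"
```

```text
t 3.08 world [0.4951 0.2077 0.0994] store [-29.    5.1  99.4] head 120.24 zax [ 0.007 -0.009 -1.   ] F [ 0.8 -1.6 -4. ] w 10.1
```

Request:
{"api": "carry_out", "payload": {"series": [[[-5.5,0,-8.5],0],[[-6,0,-8.5],0],[[-6,0,-8],0],[[-6.5,0,-8],0],[[-7,0,-7.5],0],[[0,0,0],0]]}}

```text
clock: 3.58
position: [0.5128, 0.177, 0.1438]
ee_rot: [0.007, 0.498, 0.867, -0.003]
contact_force: [0.1, -1.9, -3.6]
width: 0.0095
```

```bash
python3 -c "
from h import *;from rig import manip;show(manip)"
```

```text
t 3.58 world [0.5128 0.177  0.1438] store [  6.5   5.3 143.8] head 120.26 zax [ 0.009 -0.013 -1.   ] F [ 0.1 -1.9 -3.6] w 9.5
```

Request:
{"api": "carry_out", "payload": {"series": [[[-11,0,-9.5],0],[[-11.5,0,-8.5],0],[[-12,0,-8],0],[[-12.5,0,-7],0],[[0,0,0],0]]}}

```text
clock: 4.0
position: [0.5388, 0.132, 0.1803]
ee_rot: [0.008, 0.499, 0.867, -0.003]
contact_force: [1.6, -4.3, -2.1]
width: 0.0093
```

```bash
python3 -c "
from h import *;from rig import manip;show(manip,'w4')"
```

```text
t 4.0 world [0.5388 0.132  0.1803] store [ 58.4   5.7 180.3] head 120.17 zax [ 0.01  -0.013 -1.   ] F [ 1.6 -4.3 -2.1] w 9.3
mount [ 0.00139977 -0.06863516 -0.14201882] [-2.53099239e-04  2.73092534e-01  9.61987736e-01]
```

View pics/w4.png

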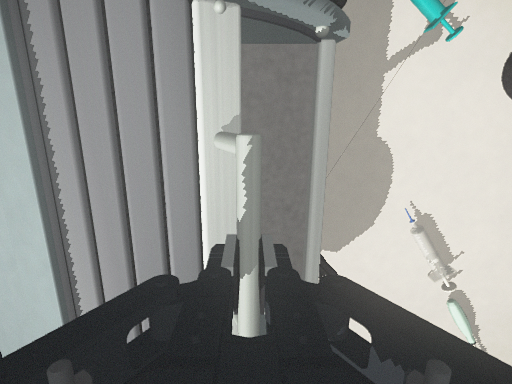

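Request:
{"api": "carry_out", "payload": {"series": [[[-12.5,0,-5.5],0],[[-12.5,0,-4.5],0],[[-13,0,-4],0],[[-13,0,-3],0],[[-13.5,0,-2],0],[[-13.5,0,-1],0],[[-4,0,0],0],[[0,0,0],0],[[0,0,0],0]]}}

```text
clock: 4.8
position: [0.5788, 0.0629, 0.2012]
ee_rot: [-0.005, 0.5, 0.866, 0.004]
contact_force: [-0.6, 2.7, -5.0]
width: 0.0091
```

```bash
python3 -c "
from h import *;from rig import manip;show(manip)"
```

```text
t 4.8 world [0.5788 0.0629 0.2012] store [138.3   6.3 201.2] head 119.99 zax [-0.004  0.011 -1.   ] F [-0.6  2.7 -5. ] w 9.1
```

Request:
{"api": "carry_out", "payload": {"series": [[[0,0,0],0],[[0,0,0],0],[[0,0,-20],0],[[0,0,-40],0],[[36,10,-20],0],[[36,10,0],0],[[36,10,0],0],[[36,10,0],0],[[36,10,0],0],[[36,10,0],0]], "fingers": 36}}

```text
clock: 5.63
position: [0.5333, 0.2684, 0.2951]
ee_rot: [0.012, 0.507, 0.862, 0.002]
contact_force: [0.6, -0.5, 0.3]
width: 0.0362
```

Request:
{"api": "carry_out", "payload": {"series": [[[36,10,0],0],[[10,8,0],0],[[0,0,15],-6.8],[[0,0,25],-6.8],[[0,0,25],-6.8],[[0,0,25],-6.8],[[0,0,25],-6.8],[[0,0,0],0],[[0,0,0],0]]}}

```text
clock: 6.38
position: [0.5389, 0.3236, 0.1893]
ee_rot: [0.028, 0.216, 0.976, 0.002]
contact_force: [-0.1, 0.2, 1.0]
width: 0.036
```

```bash
python3 -c "
from h import *;from rig import manip;show(manip,'w5')
d=manip.get_image('top')['frame'][60:260,120:380];w=cv2.imread('pics/w5.png')
cv2.imwrite('pics/m5.png',np.hstack([w,cv2.resize(d[20:170,90:240],(288,384))[:,:,:]]))"
```

```text
t 6.38 world [0.5389 0.3236 0.1893] store [-108.1  100.4  189.3] head 155.02 zax [ 0.055 -0.008 -0.998] F [-0.1  0.2  1. ] w 36.0
mount [ 0.00108266 -0.06787593 -0.14203904] [-0.00131048  0.2729041   0.96204035]
```

View pics/m5.png

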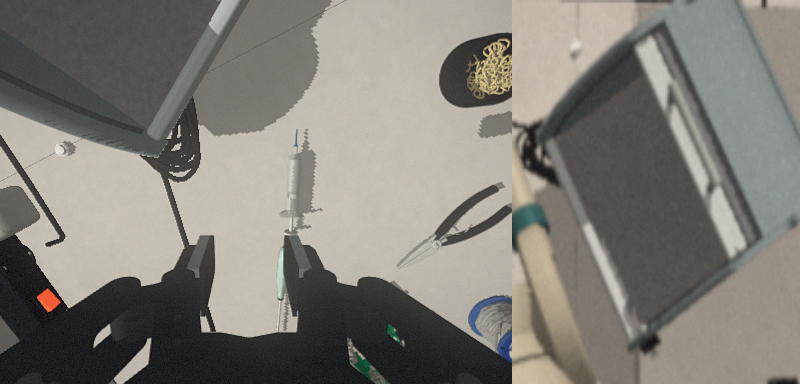

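```bash
python3 -c "
from h import *;from rig import manip
np.set_printoptions(precision=4,suppress=True)
w=wcam('w5');s=manip.get_state();q=s['ee_rot'];R=Ro.from_quat(np.r_[q[1:],q[0]]).as_matrix()
n=cast(w,(296.3,129),.008);p=cast(w,(289.7,232),.008);m=n+(p-n)*62/119
print(n,p,np.linalg.norm(n-p),m,np.degrees(np.arctan2(*(p-n)[1::-1])))
for z in (.06,.03,.006):
  g=m.copy();g[2]=z;print(R.T@(g-s['position'])*1000)
"
```

```text
[0.4802 0.2957 0.008 ] [0.5321 0.4011 0.008 ] 0.11748356220692273 [0.5073 0.3506 0.008 ] 63.796269177582055
[ 46.8517   8.675  127.8384]
[ 48.449    8.1787 157.7918]
[ 49.7268   7.7817 181.7544]
```

Request:
{"api": "carry_out", "payload": {"series": [[[24,4.5,25],0.6],[[23,4,30],0.6],[[0,0,35],0],[[0,0,30],0],[[0,0,0],0],[[0,0,0],0]]}}

```text
clock: 6.98
position: [0.5191, 0.3562, 0.0806]
ee_rot: [0.041, 0.233, 0.972, 0.012]
contact_force: [0.6, 0.2, 1.8]
width: 0.0362
```

```bash
cat >> h.py <<'E'
def rel(m,p):
    s=m.get_state();q=s['ee_rot'];R=Ro.from_quat(np.r_[q[1:],q[0]]).as_matrix();return np.round(R.T@(np.array(p)-s['position'])*1000,1)
def W(x,y,z): return [*(O+x/1000*xs+y/1000*ys),z/1000]
E
python3 -c "
from h import *;from rig import manip
show(manip);print(rel(manip,[.5073,.3506,.03]),rel(manip,[.5073,.3506,.005]))
"
```

```text
t 6.98 world [0.5191 0.3562 0.0806] store [-146.3   99.3   80.6] head 152.97 zax [ 0.085  0.005 -0.996] F [0.6 0.2 1.8] w 36.2
[ 11.6 -12.5  49.4] [ 13.4 -13.6  74.3]
```

Request:
{"api": "carry_out", "payload": {"series": [[[6,-7,10],0],[[6,-6,10],0],[[0,0,10],0],[[0,0,10],0],[[0,0,10],0],[[0,0,0],0]]}}

```text
clock: 7.48
position: [0.5189, 0.3551, 0.0421]
ee_rot: [0.051, 0.235, 0.97, 0.021]
contact_force: [-0.2, -0.6, 0.6]
width: 0.0359
```

```bash
python3 -c "
from h import *;from rig import manip
show(manip,'w6');print(rel(manip,[.5073,.3506,.015]),rel(manip,[.5073,.3506,.006]))
"
```

```text
t 7.48 world [0.5189 0.3551 0.0421] store [-145.3   98.6   42.1] head 152.59 zax [ 0.109  0.017 -0.994] F [-0.2 -0.6  0.6] w 35.9
mount [ 0.00113955 -0.06794745 -0.14203984] [-0.00135574  0.27285503  0.96205421]
[ 11.1 -11.6  26.3] [ 11.9 -12.2  35.2]
```

View pics/w6.png

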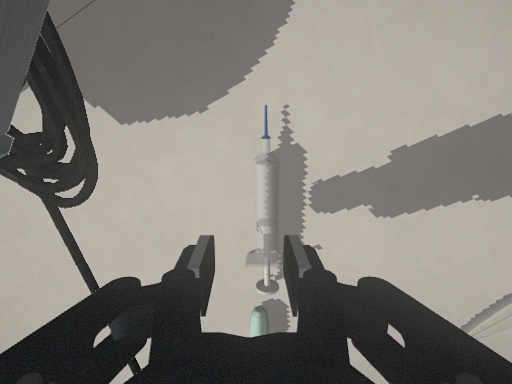

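```bash
python3 -c "
from h import *;from rig import manip
s=manip.get_state();print(s['qpos'],s['qd'],s['effort'],s['moment'])
"
```

```text
[ 0.5118311   0.46440707  1.72915489 -0.05143301  0.84377768 -2.12209082] [ 0.0006438  -0.00986796 -0.00977781  0.00191812  0.0033774  -0.00203588] [ 6.67054206e-02 -4.66478276e+01 -1.86561942e+01 -1.60474889e-01
 -4.80776746e-01  4.01210797e-03] [0.04917184 0.03461221 0.00456946]
```

Request:
{"api": "carry_out", "payload": {"series": [[[12,-12,0],0],[[0,0,0],0]]}}

```text
clock: 7.7
position: [0.5051, 0.3507, 0.0417]
ee_rot: [0.052, 0.236, 0.97, 0.022]
contact_force: [-1.6, -0.4, 0.7]
width: 0.036
```

```bash
python3 -c "
from h import *;from rig import manip
show(manip);print(manip.get_state()['qpos'],rel(manip,[.5073,.3506,.015]),rel(manip,[.5073,.3506,.006]))
"
```

```text
t 7.7 world [0.5051 0.3507 0.0417] store [-148.4   84.4   41.7] head 152.53 zax [ 0.112  0.019 -0.994] F [-1.6 -0.4  0.7] w 36.0
[ 0.51714627  0.44773821  1.76530134 -0.05347081  0.82254116 -2.11376766] [ 0.4 -0.9 26.8] [ 1.2 -1.5 35.7]
```

Request:
{"api": "carry_out", "payload": {"series": [[[0,0,0],0],[[0,0,0],0]]}}

```text
clock: 7.87
position: [0.5071, 0.3516, 0.043]
ee_rot: [0.054, 0.235, 0.97, 0.023]
contact_force: [0.8, -1.0, -0.2]
width: 0.0361
```

```bash
python3 -c "
from h import *;from rig import manip
show(manip);print(manip.get_state()['qpos'],rel(manip,[.5073,.3506,.015]),rel(manip,[.5073,.3506,.006]))
"
```

```text
t 7.87 world [0.5071 0.3516 0.043 ] store [-148.2   86.6   43. ] head 152.52 zax [ 0.115  0.02  -0.993] F [ 0.8 -1.  -0.2] w 36.1
[ 0.51693745  0.44738635  1.76220187 -0.05370695  0.82227855 -2.11399891] [ 2.  -2.8 27.8] [ 2.8 -3.4 36.7]
```

Request:
{"api": "carry_out", "payload": {"series": [[[3.5,-4.5,34],0],[[1.5,-2,3],0]]}}

```text
clock: 8.03
position: [0.5082, 0.351, 0.0077]
ee_rot: [0.057, 0.236, 0.97, 0.026]
contact_force: [-1.6, -1.4, -0.0]
width: 0.0359
```

```bash
python3 -c "
from h import *;from rig import manip
show(manip);print(rel(manip,[.5073,.3506,.006]))
"
```

```text
t 8.03 world [0.5082 0.351  0.0077] store [-147.1   87.3    7.7] head 152.48 zax [ 0.123  0.025 -0.992] F [-1.6 -1.4 -0. ] w 35.9
[ 0.8 -0.9  1.5]
```

Request:
{"api": "carry_out", "payload": {"series": [[[1.5,-2,2],0],[[1,-1,1],0],[[0.5,-1,1],0],[[0,0,0],0]], "fingers": 5, "squeeze": 30}}

```text
clock: 8.37
position: [0.5068, 0.3503, 0.0054]
ee_rot: [0.059, 0.236, 0.97, 0.028]
contact_force: [-0.1, -0.4, -0.4]
width: 0.012
```

```bash
python3 -c "
from h import *;from rig import manip
show(manip)
"
```

```text
t 8.37 world [0.5068 0.3503 0.0054] store [-147.2   85.7    5.4] head 152.44 zax [ 0.127  0.027 -0.992] F [-0.1 -0.4 -0.4] w 12.0
```

Request:
{"api": "carry_out", "payload": {"series": [[[0,0,-20],0],[[0,0,-35],0],[[0,0,-38],6.5],[[0,0,-38],6.5],[[0,0,-38],6.5],[[0,0,-38],6.5],[[0,0,-20],6.5]]}}

```text
clock: 8.95
position: [0.475, 0.3425, 0.2387]
ee_rot: [0.046, 0.508, 0.859, 0.04]
contact_force: [0.5, 0.6, -0.2]
width: 0.012
```

```bash
python3 -c "
from h import *;from rig import manip
show(manip);print(rel(manip,W(55,0,220)),rel(manip,W(55,0,100)))
"
```

```text
t 8.95 world [0.475  0.3425 0.2387] store [-156.1   54.2  238.7] head 118.65 zax [ 0.12   0.023 -0.993] F [ 0.5  0.6 -0.2] w 12.0
[-211.1  -53.4   20.6] [-206.6  -67.3  139.7]
```

Request:
{"api": "carry_out", "payload": {"series": [[[-18,-5,1],0],[[-33,-8,4],0],[[-33,-8,4],0],[[-33,-8,4],0],[[-33,-8,3],0],[[-33,-8,3],0],[[-25,-8,2],0]]}}

```text
clock: 9.53
position: [0.5363, 0.1366, 0.2364]
ee_rot: [0.055, 0.504, 0.86, 0.055]
contact_force: [-0.2, 0.6, 0.1]
width: 0.0125
```

```bash
python3 -c "
from h import *;from rig import manip
show(manip,'w7');print(rel(manip,W(55,0,120)),rel(manip,W(55,0,54)))
"
```

```text
t 9.53 world [0.5363 0.1366 0.2364] store [ 53.2   5.8 236.4] head 119.08 zax [ 0.151  0.04  -0.988] F [-0.2  0.6  0.1] w 12.5
mount [ 0.00141529 -0.06874474 -0.14203802] [-5.54390396e-04  2.73038601e-01  9.62002918e-01]
[  7.4 -21.4 113.9] [ 10.2 -31.2 179.1]
```

View pics/w7.png

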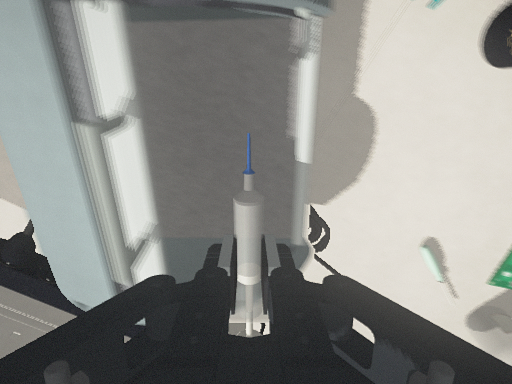

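Request:
{"api": "carry_out", "payload": {"series": [[[2,-6,25],0],[[2,-7,35],0],[[2,-7,35],0],[[2,-7,35],0],[[2,-4,20],0]]}}

```text
clock: 10.0
position: [0.5382, 0.1273, 0.0902]
ee_rot: [0.068, 0.508, 0.857, 0.061]
contact_force: [-1.7, -0.7, -1.5]
width: 0.0118
```

```bash
python3 -c "
from h import *;from rig import manip
show(manip);print(rel(manip,W(55,0,57)))
"
```

```text
t 10.0 world [0.5382 0.1273 0.0902] store [62.2  2.8 90.2] head 118.39 zax [ 0.178  0.035 -0.983] F [-1.7 -0.7 -1.5] w 11.8
[ 8.9 -8.6 31.8]
```

Request:
{"api": "carry_out", "payload": {"series": [[[4,-5,20],0],[[3,-3,10],0],[[0,0,0],0]]}}

```text
clock: 10.25
position: [0.5293, 0.1306, 0.0542]
ee_rot: [0.065, 0.508, 0.857, 0.058]
contact_force: [0.4, 0.3, 0.1]
width: 0.0123
```

```bash
python3 -c "
from h import *;from rig import manip
show(manip,'w8');print(rel(manip,W(55,0,57)))
"
```

```text
t 10.25 world [0.5293 0.1306 0.0542] store [55.  -3.2 54.2] head 118.39 zax [ 0.171  0.034 -0.985] F [0.4 0.3 0.1] w 12.3
mount [ 0.00142374 -0.06876674 -0.14205843] [-5.77708044e-04  2.73006803e-01  9.62011929e-01]
[ 0.3  2.9 -1.4]
```

Request:
{"api": "carry_out", "payload": {"series": [[[0,0,2.5],0],[[0,0,2.5],0]]}}

```text
clock: 10.47
position: [0.5323, 0.131, 0.0527]
ee_rot: [0.067, 0.508, 0.857, 0.06]
contact_force: [-3.8, -1.1, 6.3]
width: 0.0119
```

```bash
python3 -c "
from h import *;from rig import manip
show(manip)
"
```

```text
t 10.47 world [0.5323 0.131  0.0527] store [56.1 -0.5 52.7] head 118.43 zax [ 0.175  0.034 -0.984] F [-3.8 -1.1  6.3] w 11.9
```

View pics/w8.png

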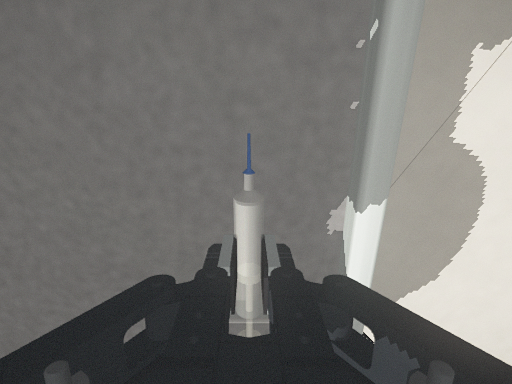

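Request:
{"api": "carry_out", "payload": {"series": [[[0,0,0],0],[[0,0,0],0],[[0,0,-10],0],[[0,0,-30],0],[[0,0,-38],0],[[0,0,-38],0],[[0,0,-38],0]], "fingers": 32}}

```text
clock: 11.05
position: [0.503, 0.1252, 0.2086]
ee_rot: [0.064, 0.508, 0.857, 0.058]
contact_force: [0.1, 0.2, 0.3]
width: 0.032
```

```bash
python3 -c "
from h import *;from rig import manip
show(manip,'w9');print(rel(manip,W(133,0,225)),rel(manip,W(137,0,198)))
d=manip.get_image('top')['frame'];w=cv2.imread('pics/w9.png')
cv2.imwrite('pics/m9.png',np.hstack([w,cv2.resize(d[80:230,210:322],(286,384))]))"
```

```text
t 11.05 world [0.503  0.1252 0.2086] store [ 46.6 -28.8 208.6] head 118.42 zax [ 0.169  0.034 -0.985] F [0.1 0.2 0.3] w 32.0
mount [ 0.00142347 -0.06876511 -0.14205779] [-5.73732227e-04  2.73007855e-01  9.62011633e-01]
[-84.6  26.9   2.3] [-87.   22.2  29. ]
```

View pics/m9.png

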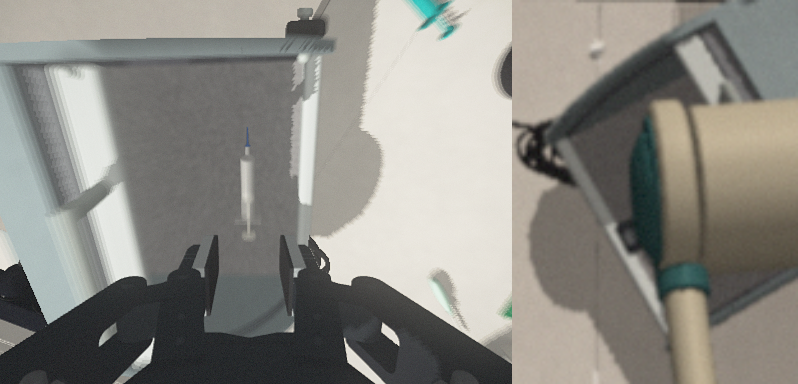

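Request:
{"api": "carry_out", "payload": {"series": [[[-20,8,-30],0],[[-35,12,-5],0],[[-30,10,0],0]], "fingers": 42, "squeeze": 60}}

```text
clock: 11.4
position: [0.5596, 0.068, 0.2596]
ee_rot: [0.069, 0.505, 0.858, 0.063]
contact_force: [-0.3, 1.5, -0.1]
width: 0.0418
```

```bash
python3 -c "
from h import *;from rig import manip
w=wcam('w9')
for p in((248,127),(248,240)):print('syr',st(cast(w,p,.054)))
for p in((105,70),(120,260),(95,200)):print('rail',st(cast(w,p,.168)))
show(manip,'w10');print(rel(manip,W(137,0,222)),rel(manip,W(137,0,196)))
f=cv2.imread('pics/w10.png');g=cv2.cvtColor(f,cv2.COLOR_BGR2GRAY)
for r in(60,90,120,150,180,210): print(r,g[r,20:300:6])
"
```

```text
syr [ 53.1 -61.1  54. ]
syr [56.2 66.3 54. ]
rail [ 122.8 -116.1  168. ]
rail [141.4   9.5 168. ]
rail [147.9 -38.5 168. ]
t 11.4 world [0.5596 0.068  0.2596] store [124.3  -7.9 259.6] head 118.81 zax [ 0.183  0.038 -0.982] F [-0.3  1.5 -0.1] w 41.8
mount [ 0.0014247  -0.06876275 -0.14206115] [-6.18611290e-04  2.73002255e-01  9.62013194e-01]
[-3.4 -2.8 39.6] [-1.8 -7.6 65.1]
60 [178 178 182 180 181 181 180 179 180 165 183 185 187 184 186 186 185 190
 187 187 189 187 187 184 186 171 153 125 122 148 137 199 216 229 229 228
 222 196 153 118 111 111 114 110 110 111 112]
90 [182 185 180 179 183 181 184 185 185 187 177 183 187 191 187 189 187 192
 190 191 187 190 188 190 191 186 169 140 124 136 148 170 218 232 231 230
 228 200 160 116 116 115 115 112 113 108 115]
120 [185 185 185 185 186 190 187 187 189 181 185 169 170 191 188 191 189 192
 189 190 189 194 189 191 192 190 189 156 141 137 149 173 200 232 231 224
 194 154 138 114 117 111 112 109 109 114 110]
150 [188 185 187 186 186 188 186 186 188 184 186 191 187 182 190 190 194 192
 196 196 196 192 189 196 194 192 192 176 152 125 148 147 166 190 195 199
 204 215 171 119 115 110 111 112 109 109 110]
180 [225 222 209 199 186 190 189 188 188 189 191 190 190 186 172 191 192 193
 190 192 191 196 194 195 195 193 196 194 170 140 130 146 169 184 202 200
 202 213 172 114 118 114 115 110 110 109 111]
210 [226 226 226 227 229 228 227 228 227 229 228 226 222 213 191 184 187 193
 194 194 192 192 198 196 198 197 198 196 186 162 129 149 146 184 214 181
 207 198 180 114 112 116 108 113 113 109 109]
```

Request:
{"api": "carry_out", "payload": {"series": [[[-5,-5,30],0],[[-3,-3,22],0]]}}

```text
clock: 11.62
position: [0.5796, 0.0526, 0.2163]
ee_rot: [0.082, 0.506, 0.856, 0.068]
contact_force: [0.1, 0.2, -0.8]
width: 0.0419
```

```bash
python3 -c "
from h import *;from rig import manip
show(manip);print(rel(manip,W(137,0,197)))"
```

```text
t 11.62 world [0.5796 0.0526 0.2163] store [147.7   1.9 216.3] head 118.38 zax [ 0.209  0.033 -0.977] F [ 0.1  0.2 -0.8] w 41.9
[12.  -5.8 17.6]
```

Request:
{"api": "carry_out", "payload": {"series": [[[11,-6,18],0],[[3,-2,4],0]]}}

```text
clock: 11.78
position: [0.5706, 0.06, 0.1893]
ee_rot: [0.082, 0.508, 0.855, 0.067]
contact_force: [-1.4, 0.3, -0.4]
width: 0.0419
```

```bash
python3 -c "
from h import *;from rig import manip
show(manip);print(rel(manip,W(137,0,197)))"
```

```text
t 11.78 world [0.5706 0.06   0.1893] store [136.8  -2.2 189.3] head 118.2 zax [ 0.207  0.031 -0.978] F [-1.4  0.3 -0.4] w 41.9
[-0.7  3.7 -7. ]
```

Request:
{"api": "carry_out", "payload": {"series": [[[0,0,-1],0],[[0,0,0],0],[[0,0,0],0]], "fingers": 4}}

```text
clock: 12.03
position: [0.5694, 0.0598, 0.1905]
ee_rot: [0.081, 0.507, 0.856, 0.066]
contact_force: [4.2, -2.5, -8.6]
width: 0.01
```

```bash
python3 -c "
from h import *;from rig import manip
show(manip)"
```

```text
t 12.03 world [0.5694 0.0598 0.1905] store [136.4  -3.4 190.5] head 118.3 zax [ 0.206  0.03  -0.978] F [ 4.2 -2.5 -8.6] w 10.0
```

```bash
cat >> h.py <<'E'
def plan(m,rs,off,y=None):
    s=m.get_state();q=s['ee_rot'];R=Ro.from_quat(np.r_[q[1:],q[0]]).as_matrix();p=st(s['position'])
    prev=np.array(s['position']);y=p[1] if y is None else y
    for r in rs:
        a=np.radians(30.6)+r;t=np.array(W(144-202*np.cos(a)+off[0],y,4+202*np.sin(a)+off[1]));print(r,np.round(R.T@(t-prev)*1000,1));prev=t
E
python3 -c "
from h import *;from rig import manip
plan(manip,[.95,.9,.84,.78,.72,.66,.6,.54],(0,-15.5),0)"
```

```text
0.95 [10.   3.1  0.7]
0.9 [10.1 -0.3  0.3]
0.84 [12.1 -0.5  1.1]
0.78 [12.  -0.6  1.8]
0.72 [11.8 -0.8  2.5]
0.66 [11.7 -0.9  3.2]
0.6 [11.4 -1.   3.8]
0.54 [11.2 -1.2  4.5]
```

Request:
{"api": "carry_out", "payload": {"series": [[[10,2,0.5],0],[[10,0,0.5],0],[[12,-0.5,1],0],[[12,-0.5,2],0],[[12,-1,2.5],0]]}}

```text
clock: 12.45
position: [0.5472, 0.0982, 0.1844]
ee_rot: [0.092, 0.503, 0.858, 0.057]
contact_force: [-3.0, -5.2, 8.2]
width: 0.0099
```

```bash
python3 -c "
from h import *;from rig import manip
show(manip)
plan(manip,[.7,.64,.58,.52,.46,.4,.35,.3],(0,-15.5),0)"
```

```text
t 12.45 world [0.5472 0.0982 0.1844] store [ 91.9  -3.7 184.4] head 118.69 zax [ 0.215  0.005 -0.977] F [-3.  -5.2  8.2] w 9.9
0.7 [15.2  2.7  4.4]
0.64 [11.7 -0.8  3.1]
0.58 [11.5 -0.9  3.8]
0.52 [11.2 -1.   4.4]
0.46 [10.9 -1.2  5.1]
0.4 [10.6 -1.3  5.7]
0.35 [ 8.5 -1.1  5.3]
0.3 [ 8.3 -1.2  5.7]
```

Request:
{"api": "carry_out", "payload": {"series": [[[13,1,3],0],[[13,0,3.5],0],[[12.5,-0.5,4],0],[[12,-1,4.5],0],[[11.5,-1,5],0]]}}

```text
clock: 12.87
position: [0.5217, 0.1419, 0.1642]
ee_rot: [0.103, 0.498, 0.86, 0.048]
contact_force: [1.0, -8.3, -2.1]
width: 0.01
```

```bash
python3 -c "
from h import *;from rig import manip
show(manip)
plan(manip,[.45,.4,.35,.3,.25,.2,.15,.1,.05,0],(0,-15),0)"
```

```text
t 12.87 world [0.5217 0.1419 0.1642] store [ 41.4  -4.3 164.2] head 119.2 zax [ 0.224 -0.02  -0.974] F [ 1.  -8.3 -2.1] w 10.0
0.45 [10.1  3.1  6.4]
0.4 [ 8.9 -0.9  4.6]
0.35 [ 8.7 -1.   5. ]
0.3 [ 8.4 -1.1  5.4]
0.25 [ 8.1 -1.2  5.9]
0.2 [ 7.8 -1.2  6.2]
0.15 [ 7.5 -1.3  6.6]
0.1 [ 7.2 -1.4  7. ]
0.05 [ 6.8 -1.4  7.3]
0 [ 6.4 -1.5  7.7]
```

Request:
{"api": "carry_out", "payload": {"series": [[[11,0,5.5],0],[[10,-0.5,5.5],0],[[9.5,-1,6],0],[[9,-1,6.5],0],[[8.5,-1,6.5],0]]}}

```text
clock: 13.28
position: [0.5027, 0.1746, 0.1361]
ee_rot: [0.112, 0.493, 0.862, 0.042]
contact_force: [-1.1, -7.9, 2.6]
width: 0.01
```

```bash
python3 -c "
from h import *;from rig import manip
show(manip)
plan(manip,[.25,.2,.15,.1,.05,0],(2,-13),0)"
```

```text
t 13.28 world [0.5027 0.1746 0.1361] store [  3.5  -4.6 136.1] head 119.62 zax [ 0.234 -0.038 -0.972] F [-1.1 -7.9  2.6] w 10.0
0.25 [0.9 4.1 3.1]
0.2 [ 8.  -1.1  6.1]
0.15 [ 7.7 -1.2  6.5]
0.1 [ 7.3 -1.3  6.8]
0.05 [ 7.  -1.3  7.2]
0 [ 6.6 -1.4  7.5]
```

Request:
{"api": "carry_out", "payload": {"series": [[[9,0,8],0],[[8.5,-1,8.5],0],[[8.5,-1,8.5],0],[[8,-1,9],0]]}}

```text
clock: 13.62
position: [0.49, 0.1975, 0.1044]
ee_rot: [0.116, 0.491, 0.863, 0.038]
contact_force: [-5.8, -8.1, 11.7]
width: 0.0099
```

```bash
python3 -c "
from h import *;from rig import manip
show(manip)
plan(manip,[.1,.05,0],(2,-13),0)"
```

```text
t 13.62 world [0.49   0.1975 0.1044] store [-22.6  -4.4 104.4] head 119.83 zax [ 0.238 -0.048 -0.97 ] F [-5.8 -8.1 11.7] w 9.9
0.1 [-6.8  5.3 -4.4]
0.05 [ 7.  -1.3  7.1]
0 [ 6.7 -1.4  7.5]
```

Request:
{"api": "carry_out", "payload": {"series": [[[7,-1,9],0],[[6,-1,10],0],[[5,-1,8],0],[[4,-1,7],0]]}}

```text
clock: 13.95
position: [0.4844, 0.208, 0.0826]
ee_rot: [0.124, 0.488, 0.863, 0.035]
contact_force: [-21.1, -14.5, 56.6]
width: 0.0095
```

```bash
python3 -c "
from h import *;from rig import manip
show(manip)
plan(manip,[.1,.05,0],(2,-13),0)"
```

```text
t 13.95 world [0.4844 0.208  0.0826] store [-34.5  -4.   82.6] head 120.09 zax [ 0.249 -0.061 -0.967] F [-21.1 -14.5  56.6] w 9.5
0.1 [-22.6   8.3 -23.2]
0.05 [ 7.2 -1.3  7. ]
0 [ 6.8 -1.3  7.3]
```

Request:
{"api": "carry_out", "payload": {"series": [[[2,0,2],0],[[1,0,2],0],[[0,0,0],0],[[0,0,0],0]]}}

```text
clock: 14.28
position: [0.4876, 0.2018, 0.0956]
ee_rot: [0.136, 0.484, 0.864, 0.032]
contact_force: [2.4, -5.6, -5.9]
width: 0.0097
```

```bash
python3 -c "
from h import *;from rig import manip
show(manip)"
```

```text
t 14.28 world [0.4876 0.2018 0.0956] store [-27.5  -4.3  95.6] head 120.31 zax [ 0.266 -0.078 -0.961] F [ 2.4 -5.6 -5.9] w 9.7
```

Request:
{"api": "carry_out", "payload": {"series": [[[0,0,0],0],[[0,0,0],0],[[2,0,-15],0],[[3,0,-35],0],[[3,0,-40],0],[[30,0,-20],0],[[35,0,0],0],[[35,0,0],0],[[35,0,0],0],[[35,0,0],0]], "fingers": 34}}

```text
clock: 15.12
position: [0.3776, 0.3706, 0.1831]
ee_rot: [0.142, 0.491, 0.858, 0.046]
contact_force: [-0.2, 0.1, 0.2]
width: 0.0337
```

```bash
python3 -c "
from h import *;from rig import manip
show(manip,'w11')
for n,b in (('side',(215,265,165,200)),('top',(215,270,140,215))):
    f=manip.get_image(n)['frame'];cv2.imwrite(f'pics/{n}11.png',f);f0=cv2.imread(f'pics/{n}0.png')
    x0,x1,y0,y1=b;A=f0[y0:y1,x0:x1];B=f[y0:y1,x0:x1]
    print(n,'absdiff',np.abs(A.astype(int)-B).mean(),np.abs(A.astype(int)-B).max(), cv2.phaseCorrelate(cv2.cvtColor(A,6).astype(np.float32),cv2.cvtColor(B,6).astype(np.float32)))
    m=cv2.cvtColor(f,6)
    print((np.abs(f.astype(int)-f0).mean(2)[y0:y1,x0:x1]>30).sum())
"
```

```text
t 15.12 world [0.3776 0.3706 0.1831] store [-228.7  -16.6  183.1] head 119.2 zax [ 0.289 -0.06  -0.956] F [-0.2  0.1  0.2] w 33.7
mount [ 0.00148459 -0.06873086 -0.14226321] [-8.24932514e-04  2.72684287e-01  9.62103216e-01]
side absdiff 2.8700952380952383 11 ((-0.0653647011454197, -0.019579865219895964), 0.9794402768876818)
0
top absdiff 3.782868686868687 33 ((-0.061108487751440066, 0.5349262717753334), 1.0137955729166668)
1
```

Request:
{"api": "carry_out", "payload": {"series": [[[20,0,-5],0],[[20,0,0],0],[[0,0,0],0],[[0,0,0],0],[[0,0,0],0],[[0,0,0],0],[[0,0,0],0],[[0,0,0],0],[[0,0,0],0],[[0,0,0],0]]}}

```text
clock: 16.1
position: [0.3604, 0.4017, 0.1816]
ee_rot: [0.143, 0.491, 0.858, 0.045]
contact_force: [0.3, -0.3, 0.6]
width: 0.0337
```

Request:
{"api": "carry_out", "payload": {"series": [[[0,0,0],0],[[0,0,0],0],[[0,0,0],0],[[0,0,0],0],[[0,0,0],0],[[0,0,0],0],[[0,0,0],0],[[0,0,0],0],[[0,0,0],0],[[0,0,0],0]]}}

```text
clock: 16.93
position: [0.3604, 0.4014, 0.1816]
ee_rot: [0.143, 0.491, 0.858, 0.045]
contact_force: [-0.9, -0.1, -0.2]
width: 0.0343
```

```bash
python3 -c "
from h import *;from rig import manip
show(manip)
for n,b in (('side',(215,265,165,200)),('top',(215,270,140,215))):
    f=manip.get_image(n)['frame'];x0,x1,y0,y1=b;B=cv2.cvtColor(f[y0:y1,x0:x1],6).astype(np.float32)
    for k in('0','11'):
        A=cv2.cvtColor(cv2.imread(f'pics/{n}{k}.png')[y0:y1,x0:x1],6).astype(np.float32)
        print(n,k,np.abs(A-B).mean(),np.abs(A-B).max(),cv2.phaseCorrelate(A,B))
    # bystanders/lookalike: changed-pixel clusters vs start
    d=(np.abs(f.astype(int)-cv2.imread(f'pics/{n}0.png')).max(2)>40).astype(np.uint8);_,_,s,c=cv2.connectedComponentsWithStats(d)
    print([(tuple(a),tuple(np.round(e))) for a,e in zip(s,c) if a[4]>8][1:])
"
```

```text
t 16.93 world [0.3604 0.4014 0.1816] store [-264.   -16.4  181.6] head 119.09 zax [ 0.29  -0.062 -0.955] F [-0.9 -0.1 -0.2] w 34.3
side 0 3.1737144 10.0 ((-0.0436797146147363, -0.06291764158860502), 0.9914300566249423)
side 11 1.8017143 11.0 ((0.04187780823648524, -0.14050995944036515), 1.0185802851782906)
[((np.int32(498), np.int32(63), np.int32(14), np.int32(75), np.int32(785)), (np.float64(506.0), np.float64(102.0))), ((np.int32(464), np.int32(105), np.int32(13), np.int32(10), np.int32(49)), (np.float64(470.0), np.float64(110.0))), ((np.int32(461), np.int32(113), np.int32(3), np.int32(4), np.int32(9)), (np.float64(462.0), np.float64(114.0))), ((np.int32(486), np.int32(116), np.int32(12), np.int32(11), np.int32(42)), (np.float64(492.0), np.float64(121.0))), ((np.int32(436), np.int32(119), np.int32(57), np.int32(56), np.int32(755)), (np.float64(463.0), np.float64(143.0))), ((np.int32(406), np.int32(128), np.int32(19), np.int32(19), np.int32(179)), (np.float64(416.0), np.float64(136.0))), ((np.int32(497), np.int32(130), np.int32(8), np.int32(18), np.int32(90)), (np.float64(499.0), np
[... 6083 characters left out ...]
p.float64(367.0))), ((np.int32(157), np.int32(365), np.int32(4), np.int32(6), np.int32(14)), (np.float64(159.0), np.float64(368.0))), ((np.int32(51), np.int32(366), np.int32(9), np.int32(6), np.int32(28)), (np.float64(55.0), np.float64(369.0))), ((np.int32(74), np.int32(369), np.int32(11), np.int32(15), np.int32(34)), (np.float64(79.0), np.float64(376.0))), ((np.int32(356), np.int32(368), np.int32(7), np.int32(5), np.int32(11)), (np.float64(359.0), np.float64(370.0))), ((np.int32(58), np.int32(373), np.int32(8), np.int32(11), np.int32(30)), (np.float64(61.0), np.float64(378.0))), ((np.int32(298), np.int32(380), np.int32(5), np.int32(4), np.int32(15)), (np.float64(300.0), np.float64(382.0)))]
```

```bash
python3 -c "
from rig import manip
print(manip.sign_off())"
```

```text
the job is handed in; nothing more can be done
None
```

I rolled the door fully open by its pull, laid the flux syringe flat on the store's floor, let it go, and rolled the door shut against its stop. I handed the job in at about 17 s of the 72 s allowed; the hand-in reports no verdict.

**Last checks**
- **Door:** After I let go, the pull looked the same as at the start, when the door was shut. It stayed still for about 1.8 s with nothing touching it: no pixel in the door area differed by more than about 28 grey levels, and the side view shifted by less than 0.15 px. The top view gave a 0.5 px shift, most likely an artefact because the crop has an odd number of rows. The catch cannot be read directly, so that it latched is inferred from the door staying put.
- **Syringe:** The last wrist picture, taken with the door open, showed it lying flat midway between the cheeks, with its middle about 54 mm behind the front edge. Its measured length there came out at 127 mm instead of 119 mm, so that position is only rough. I did not look at it again after closing.
- **Bystanders:** The top view showed no change at the screwdriver, tip cleaner, marker or turquoise look-alike. A changed patch near the pliers, at pixel (158, 225), I take to be the arm's shadow, but I did not check it in a picture because the views were used up.

**What went wrong on the way**
- **Tool tilt:** The tool drifted up to 17° off vertical because small tracking errors added up from row to row. I allowed for it with measured corrections.
- **Closing force:** The push against the stop peaked at about 62 N through the fingers on the pull. That is below the 120 N wrist limit, and I believe the 40 N limit on the arm and gripper body did not apply.

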